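# Close the ink jar: find the thread backward, then screw the lid home

## Robot

A 6-joint arm with a two-finger parallel gripper is mounted at the origin on a cart in front of the work surface, level with it; the furniture and walls round the work are solid. World frame = base frame: x ahead of the robot, y to its left, z up, the work surface at z = 0. Lengths are in m, angles in rad, forces in N, time in s.
With the tool pointing down it reaches from about 0.35 to 0.85 m from the base axis. Payload 8.1 kg.
Tool frame: the origin (TCP) lies at the very end of the fingers, on their centre line; the grasp point (between the pads) lies robot.hold_point_z behind it (robot.hold_point_z is the distance from the TCP to the grasp point, in m); z points along the fingers, y is the line along which they close (so a half turn about z gives the same grasp; the last joint's range is limited). The gripper opens to 93 mm and grips with 3 to 60 N. Pads are 15 mm wide; open, the fingers measure 128 mm over their backs; the gripper's body (75 mm by 188 mm) begins 65 mm behind the grasp point.
Start: joints at [-1.31, 0.13, 1.488, -0, 1.523, -0.085], TCP at [0.203, -0.564, 0.219] pointing down, gripper open.
Joint ranges: [-2.96, 2.96], [-0.89, 2.26], [0.02, 2.5], [-1.34, 4.48], [0, 2.73], [-2.66, 2.66]. Speed limits (rad/s): [2.39, 2.39, 2.79, 3.14, 3.14, 3.14].

## Interface

Orientations are given as a unit quaternion [w, x, y, z].
In Python, from plant import robot, get_image gives the robot as it stands.
- The arm moves only by the shell command python3 -m inch 'ROWS' [FORCE]. ROWS is JSON, a list that holds one entry, the list of rows, each a list of 7 numbers: the opening, from 0 (shut) to 1 (fully open), then the shift along the world's x, y, z in cm, then the turn, a rotation vector about the world's x, y, z in degrees. In form: [[[grip, x, y, z, ax, ay, az], ...]]. A call has 1 to 20 rows; each row shifts and turns the commanded pose from where the row before left it; what a row does not reach is not made up. A row lasts 1/12 s, in which the tool goes at most 41.7 mm and 7.16 degrees, less where a joint would pass 70% of its speed; a pose out of reach is approached as far as the arm can. A call with a gripper value outside its range is refused whole. The fingers move at their own pace and stop on an object; FORCE is the grip in N (left out, the last holds). Time passes only in rows, so rows that do not move let the fingers close. It gives the time, the measured TCP pose, the force, the opening and the grip force at its end, in the units of the state.
- robot.get_state(): the state, without advancing time (a new reading comes with each control period).
- get_image(name): name is "scene" or "top" or "wrist"; returns a dict with "color" (480x640x3 uint8, red, green, blue), "depth" (480x640 float32, m along the optical axis (not along the pixel's ray), 0 where there is no reading), "fx", "fy", "cx", "cy" (pixels), "rvec" (rotation vector, rad) and "tvec" (3), from world to camera coordinates, as OpenCV has them; the wrist camera has in their place "mount" (4x4, takes a point from camera to tool coordinates, whose origin is the TCP and whose axes are the flange's). Camera axes: x right, y down, z forward; pixel columns grow to the right and rows downward; lengths in m; the calibration is good to about 2 mm. A picture is of the moment at which its call begins: read the wrist's pose just before it.
- robot.sign_off(): hands the job in; it is judged then, once.
The state is a dict: "time_s": time; "joint_positions": joint angles; "qd": joint speeds; "effort": joint torques, N m; "ee_pos": TCP position; "orientation": TCP orientation; "wrist_force": force on the tool from outside, world axes, zero at the start; "torque": the same for the moment, N m; "gripper_width": finger opening in m; "grasp_force": force on a finger pad.
Only numpy, scipy, OpenCV 4.12 (cv2) and the standard library are available. Lean on these libraries where they do the work, as an engineer would, in place of code of your own. Each camera call takes 0.05 s, during which the arm holds its last target. There are 200 camera calls.

## Task

The round grey lid lies loose on the neck of the white ink jar in the clamp, not yet caught by the thread. Without lifting it off, turn it gently backward (counterclockwise from above) until you feel it drop into the thread start, then screw it forward (clockwise) all the way home against its stop, never forcing it. Let go and leave the lid level and the other things where they are.

Things in the scene. Friction and masses are not known exactly. Their poses are not given: they have to be found in the camera images.
- lid: Round deep grey plastic lid with a ribbed side, 62 mm in diameter, 30 mm high, 60 g, loose. Origin: centre of its lower edge; z up. Inside are three lugs. At the start it lies level and loose on the thread's crowns, origin 74 mm above the holder's. Turned forward now it meets a hard stop.
- lid_grip (a point): Point on the lid's axis 25 mm above its lower edge, mid-height of its solid upper 10 mm: grip there from above, across the 62 mm, in any direction; the side is round. The lid has 1.4 mm sideways play. Turning it with a light push takes under 0.2 N m; at a stop the torque rises by about 6 N m a radian, and over 0.6 N m, or a push over 20 N, would force it.
- neck (a point): Centre of the jar's rim, 80 mm above the holder's origin, fixed to the holder. Turned backward (counterclockwise from above) 0.1 to 1.4 rad (how far cannot be seen) the lugs reach the thread starts; there, under a light push of a few newtons, the lid drops about 7.5 mm (origin 66.5 mm above the holder's). A hard stop lies 0.35 rad further back.
- thread_home (a point): Where the lid's origin is when home, on the axis, 60.5 mm above the holder's origin. From the drop the lid screws forward (clockwise) 1.3 to 1.8 rad to a hard stop, and must sink with the thread: 6 mm in all, about 4.3 mm a radian once under the thread; vertical play in the thread is 1.6 mm.
- holder: Jar holder fixed to the bench: aluminium plate 92 x 92 x 10 mm, dark round collar, clamp screw on its -x side; the white jar, 65 mm in diameter, is clamped upright in rubber pads that give a little in twist. Origin: centre of the plate's underside, on the axis of jar and lid; z up. How the jar, and so its thread, is turned in the clamp varies and cannot be read from this pose.
- white_jar: Bystander: white ink pot, 54 mm in diameter, 55 mm high, behind the holder. Origin: centre of its underside.
- hardener_pot: Bystander: small pot with a blue lid, 38 mm in diameter, 66 mm high, behind the holder. Origin: centre of its underside.
- masking_tape: Bystander: flat tan roll of tape, 70 mm in diameter, 25 mm high, between robot and holder. Origin: centre of its underside.
- driver: Bystander: screwdriver with a red handle, 185 mm long, lying to the right of and behind the holder.
Things that resemble listed ones, but are neither listed nor needed, are in the scene too. Leave any turquoise look-alike of the lid alone.

How it is judged:
On the way:
1. the lid, turned backward, has dropped into the thread start (its origin at least 5 mm below where it lay, 69 mm or less above the holder's origin) (z of lid in the frame of holder below 0.069 m and angle between lid's own z axis and vertical below 0.08 rad), for 0.2 s.
At the end, for the whole second after the job is handed in: The lid is screwed home: its origin is less than 61.5 mm above the holder's origin (60.5 mm at the stop), it is within 4 mm of the jar's axis, level within 0.06 rad, at rest and released (z of lid in the frame of holder below 0.0615 m and horizontal distance between lid and holder below 0.004 m and angle between lid's own z axis and vertical below 0.06 rad and linear speed of lid below 0.01 m/s and contact force between lid and the fingers below 0.1 N); the robot touches nothing.
It fails at once if the lid is forced: more than 32 N between lid and jar (contact force between lid and holder above 32 N).
It fails at once if the lid is lifted off the jar (more than 10 mm above where it lay) (z of lid in the frame of holder above 0.084 m).
It fails at once if a bystander is shifted by more than 20 mm (distance of any of white_jar, hardener_pot, masking_tape, driver from where it was at the start of the episode above 0.02 m).
It also fails if it takes over 51 s, if anything falls off the work surface, if the arm or the gripper's body presses on something with over 40 N, if the wrist force passes 120 N, or if a joint passes its speed limit or range.

## Working session

There is one attempt and no reset: what is moved stays moved. The work goes in short steps, Python scripts to look and compute and a shell command to move; the robot and the scene stay as the last step left them, time stands still between calls to the robot, and variables do not carry over. Pictures are saved under pics/ and viewed, at most 10 in all, crops included, and the job is handed in when it is done.

```bash
mkdir -p pics; ls
python3 - <<'E'
from plant import robot,get_image
import cv2,numpy as np,pickle
d={n:get_image(n) for n in("scene","top")}
pickle.dump(d,open("im.pkl","wb"))
for n in d: cv2.imwrite(f"pics/{n}0.png",d[n]["color"][:,:,::-1]); print(n,d[n]["tvec"],d[n]["rvec"],d[n]["fx"])
s=robot.get_state(); print(s, robot.hold_point_z)
E
```

```text
pics
scene [-0.44252477  0.32250275  0.52229444] [ 1.85008787 -1.17053603  0.65546364] 454.4903184238678
top [-0.23357836  0.54504592  1.01479436] [ 2.17696379 -2.04436657  0.2184185 ] 518.1878301012808
{'time_s': 0.1, 'joint_positions': array([-1.31042882e+00,  1.31102636e-01,  1.48915979e+00,  3.61816906e-05,
        1.52302050e+00, -8.53927744e-02]), 'qd': array([ 0.00183635, -0.0007975 , -0.00135477,  0.0014674 ,  0.00101697,
       -0.0005262 ]), 'effort': array([ 7.67611145e-04, -5.61340535e+01, -4.93095088e+01,  7.69917341e-02,
        2.90209427e-02, -7.12144924e-05]), 'ee_pos': array([ 0.20325145, -0.56397505,  0.21768802]), 'orientation': array([-8.43483568e-04,  9.85093210e-01,  1.72019339e-01, -5.58441696e-05]), 'wrist_force': array([ 0.59956158, -0.82281406, -0.5828763 ]), 'torque': array([-0.01246065,  0.00833212, -0.01572147]), 'grasp_force': 0.0, 'gripper_width': 0.0933444603151927} 0.0188
```

View pics/scene0.png

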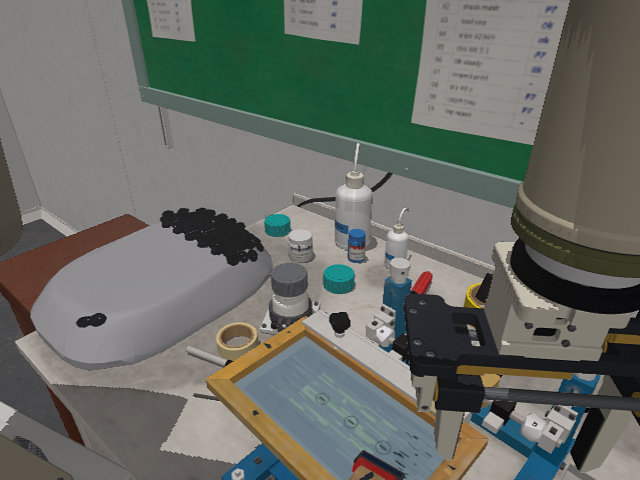

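View pics/top0.png

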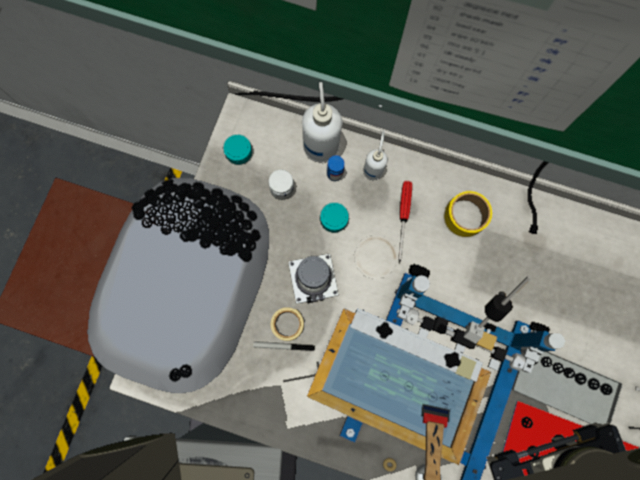

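The scene view has the grey lid at about (290,278) and the top view has it at (314,271), sitting on the jar in the clamp plate. These could be mistaken for it:
- **Turquoise lids:** scene (277,225) and (338,278), top (237,149) and (334,217).
- **White jar's top:** scene (301,243), top (281,183).
- **Black knobs:** scene (340,320).

I choose the deep grey lid on the clamped jar.

```bash
cat > h.py <<'E'
import cv2,numpy as np
def cam(im):
    R=cv2.Rodrigues(np.array(im["rvec"],float))[0]; t=np.array(im["tvec"],float).ravel(); return R,t
def ray(im,p):
    R,t=cam(im); d=R.T@np.array([(p[0]-im["cx"])/im["fx"],(p[1]-im["cy"])/im["fy"],1.]); return -R.T@t,d/np.linalg.norm(d)
def tri(rs):
    A=sum(np.eye(3)-np.outer(d,d) for o,d in rs); b=sum((np.eye(3)-np.outer(d,d))@o for o,d in rs); return np.linalg.solve(A,b)
def plane(im,p,z):
    o,d=ray(im,p); return o+d*(z-o[2])/d[2]
def cloud(im):
    R,t=cam(im); D=im["depth"]; v,u=np.mgrid[:480,:640]
    P=np.stack([(u-im["cx"])/im["fx"]*D,(v-im["cy"])/im["fy"]*D,D],-1); return (P-t)@R
E
python3 - <<'E'
import pickle,cv2,numpy as np
from h import *
d=pickle.load(open("im.pkl","rb")); crops=[]; rs=[]
for n,(u,v) in {"scene":(290,272),"top":(315,268)}.items():
    im=d[n]; P=cloud(im); w=38
    sl=np.s_[v-w:v+w,u-w:u+w]
    c=cv2.resize(im["color"][sl],(400,400),interpolation=cv2.INTER_NEAREST)
    print(n,im["color"][v,u],P[v,u])
    Q=P[sl].reshape(-1,3); z0=P[v,u,2]; m=(abs(P[:,:,2]-z0)<.004); mm=np.zeros_like(m); mm[sl]=m[sl]
    k,lab,st,ce=cv2.connectedComponentsWithStats(mm.astype(np.uint8)); l=lab[v,u]
    cn=max(cv2.findContours((lab==l).astype(np.uint8),0,1)[0],key=len); e=cv2.fitEllipse(cn); print(e,st[l])
    T=P[lab==l]; print("top mean",T.mean(0),T.min(0),T.max(0)); rs.append(ray(im,e[0]))
    cv2.ellipse(c,((np.array(e[0])-[u-w,v-w])*400/76).astype(int),tuple(int(x*200/76) for x in e[1]),e[2],0,360,(255,0,0),1)
    crops.append(c)
p=tri(rs); print("tri",p); print([np.linalg.norm(np.cross(p-o,q)) for o,q in rs])
for n,r in zip(("scene","top"),rs): print(plane(d[n],(0,0),0) is None, r[0]+r[1]*(.104-r[0][2])/r[1][2])
cv2.imwrite("pics/crop.png",np.hstack(crops)[:,:,::-1])
E
```

```text
scene [ 98 100 105] [ 0.4974039  -0.20418763  0.10371418]
((288.9042663574219, 273.47265625), (21.346294403076172, 35.96014404296875), 86.97389221191406) [271 263  37  22 643]
top mean [ 0.49254769 -0.20467284  0.1040596 ] [ 0.46352443 -0.23382194  0.09975076] [ 0.52536547 -0.17253885  0.10707681]
top [119 122 126] [ 0.50311156 -0.20434737  0.10188677]
((312.5863952636719, 270.9928283691406), (28.520000457763672, 30.91057586669922), 77.5533218383789) [297 256  32  32 509]
top mean [ 0.49643385 -0.20070848  0.10402368] [ 0.46608722 -0.23049754  0.09801793] [ 0.5274636  -0.16903452  0.10587878]
tri [ 0.49778718 -0.20070209  0.0992315 ]
[np.float64(0.0008707113854403467), np.float64(0.0008707113854403071)]
False [ 0.49236754 -0.20479292  0.104     ]
False [ 0.49655156 -0.20000715  0.104     ]
```

View pics/crop.png

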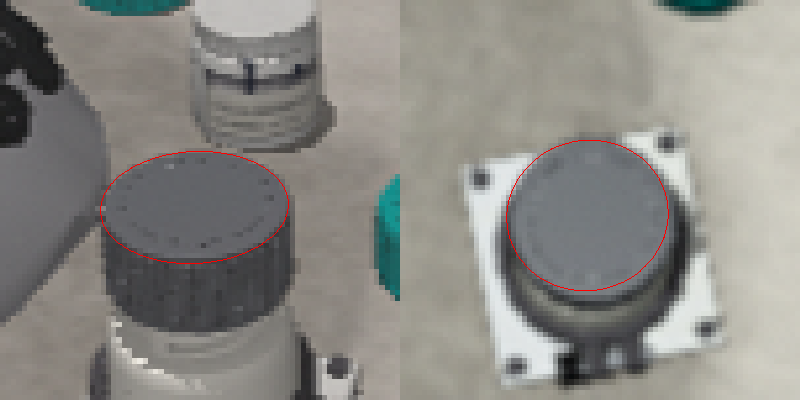

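The crop confirms the choice: the grey ribbed lid with the ellipse on its top face, sitting on the clamped jar. Its top is at about z 0.104 and its centre at about (0.495, -0.202). I'll move above it and refine with the wrist camera.

```bash
python3 -m inch '[[[1,0,0,2.5,0,0,0],[1,2.4,3,0,0,0,0],[1,2.4,3,0,0,0,0],[1,2.4,3,0,0,0,0],[1,2.4,3,0,0,0,0],[1,2.4,3,0,0,0,0],[1,2.4,3,0,0,0,0],[1,2.4,3,0,0,0,0],[1,2.4,3,0,0,0,0],[1,2.4,3,0,0,0,0],[1,2.4,3,0,0,0,0],[1,2.4,3,0,0,0,0],[1,2.4,3,0,0,0,0],[1,0,0,0,0,0,0],[1,0,0,0,0,0,0],[1,0,0,0,0,0,0]]]' 10
python3 - <<'E'
from plant import robot,get_image
import cv2,pickle
s=robot.get_state(); im=get_image("wrist"); pickle.dump((s,im),open("w1.pkl","wb"))
print(s["joint_positions"],s["ee_pos"],s["orientation"],s["wrist_force"]); print(im["mount"])
cv2.imwrite("pics/w1.png",im["color"][:,:,::-1])
E
```

```text
time_s: 1.43
ee_pos: [0.491, -0.2045, 0.2432]
orientation: [-0.0, 0.985, 0.173, -0.001]
wrist_force: [-0.2, -1.3, -0.8]
gripper_width: 0.0926
grasp_force: 0.0
[-4.90720520e-01 -6.25849650e-02  1.64106398e+00 -5.63942724e-04
  1.56406996e+00  7.33333850e-01] [ 0.49101247 -0.20454587  0.24317087] [-7.26711928e-05  9.85008356e-01  1.72505741e-01 -5.50327347e-04] [-0.15016923 -1.30107814 -0.76908326]
[[-8.49509968e-04 -9.62131009e-01 -2.72586131e-01  7.51112461e-02]
 [ 9.99999568e-01 -9.19954659e-04  1.30627714e-04  3.55924384e-04]
 [-3.76447856e-04 -2.72585903e-01  9.62131376e-01 -1.67127985e-01]
 [ 0.00000000e+00  0.00000000e+00  0.00000000e+00  1.00000000e+00]]
```

View pics/w1.png

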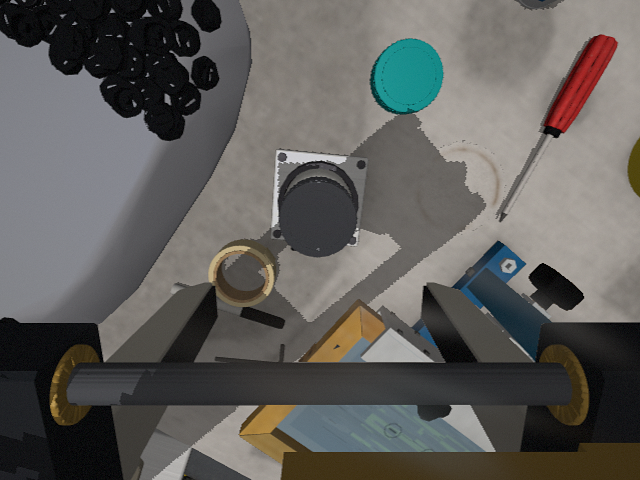

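The wrist view shows the grey lid at about (317,215) on the jar, the tape at (241,275), the turquoise lid at (407,76) and the screwdriver at upper right. Next I'll measure the lid centre here.

```bash
cat >> h.py <<'E'
from scipy.spatial.transform import Rotation as Ro
def wcam(s,im):
    q=np.array(s["orientation"]); T=np.eye(4); T[:3,:3]=Ro.from_quat(q[[1,2,3,0]]).as_matrix(); T[:3,3]=s["ee_pos"]
    M=T@np.array(im["mount"]); Rc=M[:3,:3].T; im=dict(im); im["rvec"]=cv2.Rodrigues(Rc)[0].ravel(); im["tvec"]=-Rc@M[:3,3]; return im
def lidtop(im,uv,w):
    P=cloud(im); u,v=uv; z0=np.median(P[v-3:v+4,u-3:u+4,2]); m=np.zeros((480,640),np.uint8)
    m[v-w:v+w,u-w:u+w]=abs(P[v-w:v+w,u-w:u+w,2]-z0)<.004
    lab=cv2.connectedComponents(m)[1]; cn=max(cv2.findContours((lab==lab[v,u]).astype(np.uint8),0,1)[0],key=len)
    h=cv2.convexHull(cn); e=cv2.fitEllipse(h)
    W=np.array([plane(im,p,z0)[:2] for p in h[:,0].astype(float)]).astype(np.float32); c,r=cv2.minEnclosingCircle(W)
    return z0,e,plane(im,e[0],z0),c,r
E
python3 - <<'E'
import pickle
from h import *
s,im=pickle.load(open("w1.pkl","rb")); w=wcam(s,im); r=lidtop(w,(317,215),60); print(r)
d=pickle.load(open("im.pkl","rb"))
R=[ray(w,r[1][0])]
for n,uv in {"scene":(290,272),"top":(315,268)}.items():
    q=lidtop(d[n],uv,38); print(n,q); R.append(ray(d[n],q[1][0]))
print("wrist+top",tri([R[0],R[2]]),"wrist+scene",tri([R[0],R[1]]),"all",tri(R))
# plate corners dir from wrist, plane z=.01
for p in[(278,151),(366,155),(275,243),(358,246)]: print(plane(w,p,.01))
E
```

```text
(np.float64(0.10573510296194272), ((317.0975646972656, 218.20339965820312), (77.18883514404297, 78.1924819946289), 96.71080780029297), array([ 0.49703706, -0.20129053,  0.1057351 ]), (0.4962793290615082, -0.20147182047367096), 0.031130943447351456)
scene (np.float64(0.10474836324798875), ((288.8641662597656, 273.336181640625), (22.027484893798828, 35.79738235473633), 86.97975158691406), array([ 0.49175747, -0.20507383,  0.10474836]), (0.4921998977661133, -0.204631045460701), 0.03318216651678085)Traceback (most recent call last):
  File "<stdin>", line 7, in <module>
  File "h.py", line 21, in lidtop
    h=cv2.convexHull(cn); e=cv2.fitEllipse(h)
                            ~~~~~~~~~~~~~~^^^
cv2.error: OpenCV(4.12.0) /io/opencv/modules/imgproc/src/shapedescr.cpp:361: error: (-201:Incorrect size of input array) There should be at least 5 points to fit the ellipse in function 'fitEllipseNoDirect'
```

```bash
python3 -m inch '[[[1,0.3,0.2,-2.5,0,0,0],[1,0.3,0.1,-2.5,0,0,0],[1,0,0,-2.5,0,0,0],[1,0,0,-1,0,0,0],[1,0,0,0,0,0,0],[1,0,0,0,0,0,0],[1,0,0,0,0,0,0]]]'
python3 - <<'E'
from plant import robot,get_image
import cv2,pickle
from h import *
s=robot.get_state(); im=get_image("wrist"); pickle.dump((s,im),open("w2.pkl","wb"))
w2=wcam(s,im); print(s["ee_pos"],s["wrist_force"],s["torque"])
cv2.imwrite("pics/w2.png",im["color"][:,:,::-1])
R,t=cam(w2); c=R@np.array([.4968,-.2012,.105])+t; uv=(c[:2]/c[2]*[im["fx"],im["fy"]]+[im["cx"],im["cy"]]); print(uv)
s1,i1=pickle.load(open("w1.pkl","rb")); w1=wcam(s1,i1); r1=lidtop(w1,(317,215),60)
try:
    r=lidtop(w2,tuple(int(x) for x in uv),110); print(r); print("tri w1 w2",tri([ray(w1,r1[1][0]),ray(w2,r[1][0])]))
except Exception as e: print(e)
top=pickle.load(open("im.pkl","rb"))["top"]; print("tri w1 top",tri([ray(w1,r1[1][0]),ray(top,(312.6,271.0))]))
for p in[(278,151),(366,155),(275,243),(358,246)]: print(plane(w1,p,.01))
E
```

```text
time_s: 2.07
ee_pos: [0.498, -0.2025, 0.1605]
orientation: [0.001, 0.985, 0.172, 0.001]
wrist_force: [0.5, 0.5, -0.1]
gripper_width: 0.0933
grasp_force: 0.0
[ 0.49798846 -0.20254999  0.16051659] [ 0.5455122   0.46892948 -0.1216566 ] [ 0.05577633  0.00850688 -0.00454029]
[315.21495755 261.2974672 ]
(np.float64(0.10571098569251236), ((315.4273376464844, 260.4410705566406), (99.53571319580078, 104.54887390136719), 90.87467193603516), array([ 0.49757082, -0.20106358,  0.10571099]), (0.4964875280857086, -0.20124484598636627), 0.031189486384391785)
tri w1 w2 [ 0.49590952 -0.20164598  0.10048259]
tri w1 top [ 0.49661816 -0.20071055  0.10442479]
[ 0.52719504 -0.14922398  0.01      ]
[ 0.55292565 -0.23197915  0.01      ]
[ 0.43666977 -0.17569869  0.01      ]
[ 0.46308003 -0.25865682  0.01      ]
```

View pics/w2.png

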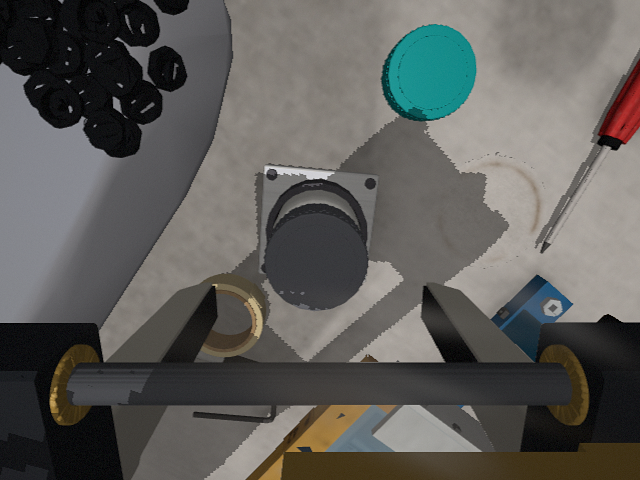

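The wrist view agrees: the lid is at about (315,260), between the fingers, and the space around it is free. Its centre is about (0.4966, -0.2012) with the top at 0.1045. Now I'll descend.

```bash
python3 -m inch '[[[1,-0.1,0.1,-2.5,0,0,0],[1,0,0,-2.5,0,0,0],[1,0,0,-2,0,0,0],[0.8,0,0,-1,0,0,0],[0.75,0,0,0,0,0,0],[0.72,0,0,0,0,0,0],[0.72,0,0,0,0,0,0],[0.72,0,0,0,0,0,0]]]' 6
python3 - <<'E'
from plant import robot
s=robot.get_state(); print(s["ee_pos"],s["wrist_force"],s["torque"],s["orientation"],s["joint_positions"][5])
E
```

```text
time_s: 2.78
ee_pos: [0.4978, -0.2012, 0.0807]
orientation: [0.001, 0.985, 0.172, 0.001]
wrist_force: [-0.5, -1.3, -0.1]
gripper_width: 0.0679
grasp_force: 0.0
[ 0.4977639  -0.20118081  0.08072985] [-0.53954608 -1.31081494 -0.05917684] [ 0.02244027 -0.03152134  0.01346876] [0.0009917  0.98508525 0.17205917 0.00130676] 0.7453393734543119
```

```bash
python3 -m inch '[[[0.69,-0.1,0,0,0,0,0],[0.67,0,0,0,0,0,0],[0.65,0,0,0,0,0,0],[0.6,0,0,0,0,0,0],[0.5,0,0,0,0,0,0],[0.5,0,0,0,0,0,0],[0.5,0,0,0,0,0,0],[0.5,0,0,0,0,0,0]]]' 8
python3 - <<'E'
from plant import robot
s=robot.get_state(); print(s["ee_pos"],s["wrist_force"],s["torque"])
E
```

```text
time_s: 3.45
ee_pos: [0.4959, -0.2008, 0.0793]
orientation: [0.0, 0.985, 0.172, 0.0]
wrist_force: [0.0, 0.2, 5.1]
gripper_width: 0.0618
grasp_force: 8.0
[ 0.49589356 -0.20077182  0.07925953] [0.01281665 0.22033924 5.10340323] [-0.14328061 -0.02768829 -0.00563558]
```

```bash
cat > st.py <<'E'
from plant import robot
s=robot.get_state(); print("z %.4f xy %.4f %.4f"%(s["ee_pos"][2],*s["ee_pos"][:2]),"F",s["wrist_force"].round(1),"T",s["torque"].round(2),"j6 %.3f"%s["joint_positions"][5],"t",s["time_s"])
E
python3 -m inch '[[[0.5,0,0,0,0,0,2],[0.5,0,0,0,0,0,2],[0.5,0,0,0,0,0,2],[0.5,0,0,0,0,0,2],[0.5,0,0,0,0,0,0],[0.5,0,0,0,0,0,0]]]' 10; python3 st.py
```

```text
time_s: 3.95
ee_pos: [0.4958, -0.2007, 0.0792]
orientation: [0.0, 0.971, 0.24, 0.0]
wrist_force: [0.1, -0.0, 5.8]
gripper_width: 0.0618
grasp_force: 10.0
z 0.0792 xy 0.4958 -0.2007 F [ 0.1 -0.   5.8] T [-0.06  0.05 -0.05] j6 0.605 t 3.95
```

```bash
python3 -m inch '[[[0.5,0,0,0,0,0,2],[0.5,0,0,0,0,0,2],[0.5,0,0,0,0,0,2],[0.5,0,0,0,0,0,2],[0.5,0,0,0,0,0,2],[0.5,0,0,0,0,0,0],[0.5,0,0,0,0,0,0]]]' 10; python3 st.py
```

```text
time_s: 4.53
ee_pos: [0.4958, -0.2007, 0.0792]
orientation: [0.0, 0.946, 0.324, 0.0]
wrist_force: [0.2, -0.8, 4.9]
gripper_width: 0.0618
grasp_force: 10.0
z 0.0792 xy 0.4958 -0.2007 F [ 0.2 -0.8  4.9] T [-0.05 -0.05 -0.02] j6 0.430 t 4.5333
```

```bash
python3 -m inch '[[[0.5,0,0,0,0,0,2],[0.5,0,0,0,0,0,2],[0.5,0,0,0,0,0,2],[0.5,0,0,0,0,0,2],[0.5,0,0,0,0,0,2],[0.5,0,0,0,0,0,0],[0.5,0,0,0,0,0,0]]]' 10; python3 st.py
```

```text
time_s: 5.12
ee_pos: [0.4954, -0.2004, 0.0785]
orientation: [-0.0, 0.914, 0.405, -0.0]
wrist_force: [1.1, 0.0, 0.8]
gripper_width: 0.0621
grasp_force: 10.0
z 0.0785 xy 0.4954 -0.2004 F [1.1 0.  0.8] T [-0.11 -0.13  0.06] j6 0.257 t 5.1167
```

The push force has vanished, so the lugs are at the thread start. I'll follow the lid down gently.

```bash
python3 -m inch '[[[0.5,0,0,-0.1,0,0,0],[0.5,0,0,-0.1,0,0,0],[0.5,0,0,-0.1,0,0,0],[0.5,0,0,0,0,0,0],[0.5,0,0,0,0,0,0]]]' 10; python3 st.py
```

```text
time_s: 5.53
ee_pos: [0.495, -0.2003, 0.0749]
orientation: [-0.0, 0.914, 0.405, -0.0]
wrist_force: [3.3, -2.2, -3.0]
gripper_width: 0.0619
grasp_force: 10.0
z 0.0749 xy 0.4950 -0.2003 F [ 3.3 -2.2 -3. ] T [-0.21 -0.42  0.06] j6 0.256 t 5.5333
```

```bash
python3 -m inch '[[[0.5,0.05,-0.03,-0.1,0,0,0],[0.5,0,0,-0.1,0,0,0],[0.5,0,0,-0.1,0,0,0],[0.5,0,0,0,0,0,0],[0.5,0,0,0,0,0,0]]]' 10; python3 st.py
```

```text
time_s: 5.95
ee_pos: [0.4957, -0.2006, 0.0725]
orientation: [-0.0, 0.914, 0.405, -0.0]
wrist_force: [-0.8, -0.6, -0.3]
gripper_width: 0.0622
grasp_force: 10.0
z 0.0725 xy 0.4957 -0.2006 F [-0.8 -0.6 -0.3] T [-0.06 -0.06  0.06] j6 0.256 t 5.95
```

```bash
python3 -m inch '[[[0.5,0,0,-0.05,0,0,0],[0.5,0,0,-0.05,0,0,0],[0.5,0,0,0,0,0,0],[0.5,0,0,0,0,0,0]]]' 10; python3 st.py
```

```text
time_s: 6.28
ee_pos: [0.496, -0.2009, 0.072]
orientation: [0.0, 0.914, 0.405, 0.0]
wrist_force: [-0.4, 0.7, 2.6]
gripper_width: 0.0621
grasp_force: 10.0
z 0.0720 xy 0.4960 -0.2009 F [-0.4  0.7  2.6] T [0.05 0.12 0.03] j6 0.256 t 6.2833
```

```bash
python3 - <<'E'
from plant import robot,get_image
from h import *
s=robot.get_state(); im=wcam(s,get_image("wrist")); P=cloud(im)
m=(np.hypot(P[:,:,0]-.496,P[:,:,1]+.201)<.025)&(im["depth"]>0)&(P[:,:,2]<.115)&(P[:,:,2]>.08)
Q=P[m]; print(len(Q),np.percentile(Q[:,2],[10,50,90]) if len(Q) else 0)
if len(Q)>50:
    A=np.c_[Q[:,:2]-[.496,-.201],np.ones(len(Q))]; print(np.linalg.lstsq(A,Q[:,2],rcond=None)[0])
E
python3 st.py
```

```text
10150 [0.0971517  0.09794197 0.09869869]
[-0.00484328 -0.00471974  0.09795262]
z 0.0719 xy 0.4960 -0.2008 F [-0.7  0.5  2.4] T [ 0.11  0.15 -0.  ] j6 0.256 t 6.3333
```

The lid's top went from 0.1057 to 0.0979, so it dropped 7.7 mm and is level. Now I'll screw it forward, following the thread down.

```bash
python3 -m inch '[[[0.5,0,0,0,0,0,-2],[0.5,0,0,-0.01,0,0,-2],[0.5,0,0,-0.01,0,0,-2],[0.5,0,0,-0.01,0,0,-2],[0.5,0,0,-0.01,0,0,-2],[0.5,0,0,0,0,0,0],[0.5,0,0,0,0,0,0]]]' 10; python3 st.py
```

```text
time_s: 6.92
ee_pos: [0.4962, -0.2009, 0.0715]
orientation: [0.0, 0.946, 0.325, 0.0]
wrist_force: [0.0, 0.0, 1.5]
gripper_width: 0.0621
grasp_force: 10.0
z 0.0715 xy 0.4962 -0.2009 F [0.  0.  1.5] T [-0.05 -0.05 -0.08] j6 0.429 t 6.9167
```

```bash
python3 -m inch '[[[0.5,0,0,-0.02,0,0,-2],[0.5,0,0,-0.02,0,0,-2],[0.5,0,0,-0.015,0,0,-2],[0.5,0,0,-0.015,0,0,-2],[0.5,0,0,-0.015,0,0,-2],[0.5,0,0,0,0,0,0],[0.5,0,0,0,0,0,0]]]' 10; python3 st.py
```

```text
time_s: 7.5
ee_pos: [0.4962, -0.2009, 0.0707]
orientation: [0.0, 0.97, 0.241, 0.0]
wrist_force: [0.5, -0.4, 2.8]
gripper_width: 0.0618
grasp_force: 10.0
z 0.0707 xy 0.4962 -0.2009 F [ 0.5 -0.4  2.8] T [ 0.02 -0.07 -0.05] j6 0.603 t 7.5
```

```bash
python3 -m inch '[[[0.5,0,0,-0.015,0,0,-2],[0.5,0,0,-0.015,0,0,-2],[0.5,0,0,-0.015,0,0,-2],[0.5,0,0,-0.015,0,0,-2],[0.5,0,0,-0.015,0,0,-2],[0.5,0,0,-0.015,0,0,-2],[0.5,0,0,-0.015,0,0,-2],[0.5,0,0,0,0,0,0]]]' 10; python3 st.py
```

```text
time_s: 8.17
ee_pos: [0.4961, -0.2009, 0.0696]
orientation: [0.0, 0.993, 0.12, 0.0]
wrist_force: [0.4, -0.0, 3.1]
gripper_width: 0.0621
grasp_force: 10.0
z 0.0696 xy 0.4961 -0.2009 F [ 0.4 -0.   3.1] T [0.   0.02 0.02] j6 0.849 t 8.1667
```

```bash
python3 -m inch '[[[0.5,0,0,-0.015,0,0,-2],[0.5,0,0,-0.015,0,0,-2],[0.5,0,0,-0.015,0,0,-2],[0.5,0,0,-0.015,0,0,-2],[0.5,0,0,-0.015,0,0,-2],[0.5,0,0,-0.015,0,0,-2],[0.5,0,0,-0.015,0,0,-2],[0.5,0,0,0,0,0,0]]]' 10; python3 st.py
```

```text
time_s: 8.83
ee_pos: [0.4961, -0.2009, 0.0685]
orientation: [0.0, 1.0, -0.001, 0.0]
wrist_force: [1.7, -0.4, 4.2]
gripper_width: 0.0617
grasp_force: 10.0
z 0.0685 xy 0.4961 -0.2009 F [ 1.7 -0.4  4.2] T [ 0.06 -0.02 -0.06] j6 1.093 t 8.8333
```

```bash
python3 -m inch '[[[0.5,0,0,-0.015,0,0,-2],[0.5,0,0,-0.015,0,0,-2],[0.5,0,0,-0.015,0,0,-2],[0.5,0,0,-0.015,0,0,-2],[0.5,0,0,0,0,0,0]]]' 10; python3 st.py
```

```text
time_s: 9.25
ee_pos: [0.4961, -0.2009, 0.0679]
orientation: [0.0, 0.997, -0.071, 0.0]
wrist_force: [0.2, 0.0, 4.2]
gripper_width: 0.0619
grasp_force: 10.0
z 0.0679 xy 0.4961 -0.2009 F [0.2 0.  4.2] T [ 0.1  -0.02  0.03] j6 1.232 t 9.25
```

```bash
python3 -m inch '[[[0.5,0,0,-0.015,0,0,-2],[0.5,0,0,-0.015,0,0,-2],[0.5,0,0,-0.01,0,0,-2],[0.5,0,0,-0.015,0,0,-2],[0.5,0,0,-0.01,0,0,-2],[0.5,0,0,0,0,0,0]]]' 10; python3 st.py
```

```text
time_s: 9.75
ee_pos: [0.496, -0.2009, 0.0672]
orientation: [0.0, 0.988, -0.157, 0.0]
wrist_force: [0.4, 1.1, 4.9]
gripper_width: 0.0622
grasp_force: 10.0
z 0.0672 xy 0.4960 -0.2009 F [0.4 1.1 4.9] T [ 0.07 -0.02  0.02] j6 1.406 t 9.75
```

```bash
python3 -m inch '[[[0.5,0,0,-0.015,0,0,-2],[0.5,0,0,-0.015,0,0,-2],[0.5,0,0,-0.015,0,0,-2],[0.5,0,0,0,0,0,0]]]' 10; python3 st.py
```

```text
time_s: 10.08
ee_pos: [0.496, -0.2008, 0.0667]
orientation: [0.0, 0.978, -0.209, 0.0]
wrist_force: [0.2, -0.3, 5.1]
gripper_width: 0.062
grasp_force: 10.0
z 0.0667 xy 0.4960 -0.2008 F [ 0.2 -0.3  5.1] T [ 0.08 -0.02 -0.  ] j6 1.511 t 10.0833
```

```bash
python3 -m inch '[[[0.5,0,0,-0.01,0,0,-2],[0.5,0,0,-0.01,0,0,-2],[0.5,0,0,0,0,0,0]]]' 10; python3 st.py; python3 st.py
```

```text
time_s: 10.33
ee_pos: [0.4959, -0.2008, 0.0665]
orientation: [-0.0, 0.97, -0.243, 0.0]
wrist_force: [0.4, 1.2, 5.0]
gripper_width: 0.062
grasp_force: 10.0
z 0.0665 xy 0.4959 -0.2008 F [0.4 1.2 5. ] T [ 0.14 -0.02 -0.02] j6 1.581 t 10.3333
z 0.0665 xy 0.4959 -0.2008 F [0.4 1.2 5. ] T [ 0.14 -0.02 -0.02] j6 1.581 t 10.3333
```

```bash
python3 -m inch '[[[0.5,0,0,-0.015,0,0,-2],[0.5,0,0,-0.015,0,0,-2],[0.5,0,0,0,0,0,0]]]' 10; python3 st.py
```

```text
time_s: 10.58
ee_pos: [0.496, -0.2011, 0.0662]
orientation: [0.0, 0.961, -0.276, 0.0]
wrist_force: [0.7, -1.8, 4.1]
gripper_width: 0.0617
grasp_force: 10.0
z 0.0662 xy 0.4960 -0.2011 F [ 0.7 -1.8  4.1] T [-0.19  0.    0.04] j6 1.650 t 10.5833
```

```bash
python3 -m inch '[[[0.5,0,0,-0.015,0,0,-2],[0.5,0,0,-0.015,0,0,-2],[0.5,0,0,0,0,0,0]]]' 10; python3 st.py
```

```text
time_s: 10.83
ee_pos: [0.4961, -0.2012, 0.0662]
orientation: [0.0, 0.951, -0.31, 0.0]
wrist_force: [-0.2, -2.2, 5.5]
gripper_width: 0.0619
grasp_force: 10.0
z 0.0662 xy 0.4961 -0.2012 F [-0.2 -2.2  5.5] T [-0.23  0.16  0.42] j6 1.720 t 10.8333
```

```bash
python3 -m inch '[[[0.5,0,0,-0.01,0,0,-2],[0.5,0,0,0,0,0,-1],[0.5,0,0,0,0,0,0]]]' 10; python3 st.py
```

```text
time_s: 11.08
ee_pos: [0.496, -0.2011, 0.0658]
orientation: [0.0, 0.942, -0.334, 0.0]
wrist_force: [-0.6, -1.9, 5.2]
gripper_width: 0.0613
grasp_force: 10.0
z 0.0658 xy 0.4960 -0.2011 F [-0.6 -1.9  5.2] T [-0.37 -0.    0.38] j6 1.772 t 11.0833
```

```bash
cat > top.py <<'E'
from plant import robot,get_image
from h import *
s=robot.get_state(); im=wcam(s,get_image("wrist")); P=cloud(im)
m=(np.hypot(P[:,:,0]-.496,P[:,:,1]+.201)<.025)&(im["depth"]>0)&(P[:,:,2]<.115)&(P[:,:,2]>.08)
Q=P[m]; A=np.c_[Q[:,:2]-[.496,-.201],np.ones(len(Q))]; print(len(Q),np.linalg.lstsq(A,Q[:,2],rcond=None)[0])
E
python3 top.py; python3 st.py
```

```text
9992 [-0.00261407 -0.00287258  0.09209894]
z 0.0658 xy 0.4960 -0.2011 F [ 0.4 -1.8  5.2] T [-0.39  0.1   0.45] j6 1.772 t 11.1333
```

The lid's top is at 0.0921, 13.6 mm below the start and level. The torque rose at the stop, so the lid is home. I'll release it and rise.

```bash
python3 -m inch '[[[0.7,0,0,0,0,0,0],[0.8,0,0,0,0,0,0],[1,0,0,0,0,0,0],[1,0,0,0,0,0,0],[1,0,0,0,0,0,0],[1,0,0,0,0,0,0],[1,0,0,2,0,0,0],[1,0,0,2.5,0,0,0],[1,0,0,2.5,0,0,0],[1,0,0,1,0,0,0],[1,0,0,0,0,0,0],[1,0,0,0,0,0,0],[1,0,0,0,0,0,0],[1,0,0,0,0,0,0]]]' 10; python3 top.py
python3 - <<'E'
from plant import robot,get_image
import cv2
s=robot.get_state(); im=get_image("wrist"); cv2.imwrite("pics/w3.png",im["color"][:,:,::-1]); print(s["wrist_force"],s["gripper_width"])
E
```

```text
time_s: 12.3
ee_pos: [0.4948, -0.2002, 0.1435]
orientation: [-0.0, 0.942, -0.335, -0.002]
wrist_force: [-0.3, -0.6, 0.3]
gripper_width: 0.093
grasp_force: 0.0
5524 [-0.00104383 -0.00210214  0.09237318]
[-1.15334503 -0.41260538 -0.83317542] 0.09349513924259316
```

View pics/w3.png

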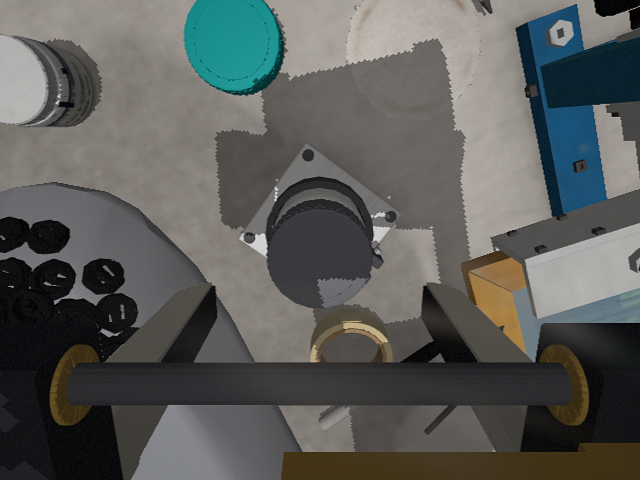

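The lid is at (320,255), level on the jar with its top at 0.0924 (start was 0.1057). The open gripper is clear of everything and the tape is undisturbed. I'm handing it in.

```bash
python3 -c "from plant import robot; print(robot.sign_off())"
```

```text
the job is handed in; nothing more can be done
None
```

The lid dropped into the thread start, is screwed home against its stop (about 60.5–60.7 mm above the holder's origin by camera depth), level and released, and the job is handed in at about 12.4 s; no verdict came back.

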